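Shut and latch the open pantry canister

TASK

One of the two box canisters on the pantry shelf stands open. With the fingertips, first push its bamboo lid down fully shut, then push its red toggle lever over past centre towards the lid so that it snaps into its latched position. Only touch and push: pick nothing up, keep the canister standing where it is, and leave the other canister and everything else alone.

Things in the scene. Friction and masses are not known exactly. Their poses are not given: they have to be found in the camera images.
- canister: The canister to close: its lid stands open and its lever is released. Clear acrylic box canister, 180 (x) x 140 (y) x 90 mm high to its rim, about 0.9 kg, standing loose on the marble. Origin: centre of its underside; z up; its -x side carries the lever and faces the robot more or less, its +x side carries the lid's hinge. The second canister is alike in build.
- canister_lid (a joint): Hinge angle of the flat bamboo lid of canister, rad: 0 = shut flat on the rim, 1.4 = wide open. Hinge axis along the canister's y, at 93 mm in x and 94 mm in z of the canister's frame; the lid, 10 mm thick and 140 mm wide, runs 175 mm from the hinge towards the lever side; when shut its top lies 100 mm above the marble. The hinge is stiff enough (0.18 N m friction) that the lid stays at any angle; a push down of 1 to 3 N on the top of the lid closes it.
- canister_lever (a joint): Angle of the toggle lever of canister, rad: 0 = leaning 0.5 rad outwards, away from the lid (released); 0.5 = upright, dead centre; 1.0 = leaning 0.5 rad inwards over the lid (latched). An over-centre spring drives it to whichever end is nearer; about 2 N square to the red pad starts it from an end, up to 4 N if the finger pushes level and rubs along the pad; the canister itself slides at about 6 N.
- canister_lever_tip (a point): Free end of that lever, which turns about the canister's y axis at (-104, 0, 94) mm of the canister's frame. The lever is 58 mm long from that pivot: a steel bar 26 mm wide and 6 mm thick, with a red pad 34 mm wide, 9 mm thick and 30 mm long at its end. A 30 mm steel claw on the same pivot stands half upright when released and lies 2 mm over the lid's edge when latched, so it holds the lid shut, and keeps it from closing if the lever is flipped first.
- canister_lid_edge (a point): Middle of the top of the free edge of the lid of canister, 175 mm from its hinge.
- spare: The other canister, already shut and latched: leave it alone. Clear acrylic box canister, 180 (x) x 140 (y) x 90 mm high to its rim, about 0.9 kg, standing loose on the marble. Origin: centre of its underside; z up; its -x side carries the lever and faces the robot more or less, its +x side carries the lid's hinge. The second canister is alike in build.
- spare_lid (a joint): Hinge angle of the flat bamboo lid of spare, rad: 0 = shut flat on the rim, 1.4 = wide open. Hinge axis along the canister's y, at 93 mm in x and 94 mm in z of the canister's frame; the lid, 10 mm thick and 140 mm wide, runs 175 mm from the hinge towards the lever side; when shut its top lies 100 mm above the marble. The hinge is stiff enough (0.18 N m friction) that the lid stays at any angle; a push down of 1 to 3 N on the top of the lid closes it.
- spare_lever (a joint): Angle of the like lever of the other canister, counted the other way, rad: 0 = latched over its lid (as it starts), 1.0 = released.
- spare_lever_tip (a point): Free end of that lever, which turns about the canister's y axis at (-104, 0, 94) mm of the canister's frame. The lever is 58 mm long from that pivot: a steel bar 26 mm wide and 6 mm thick, with a red pad 34 mm wide, 9 mm thick and 30 mm long at its end. A 30 mm steel claw on the same pivot stands half upright when released and lies 2 mm over the lid's edge when latched, so it holds the lid shut, and keeps it from closing if the lever is flipped first.
- spare_lid_edge (a point): Middle of the top of the free edge of the lid of spare, 175 mm from its hinge.
- green_jar: Green glazed ceramic jar with knobbed lid, 100 mm across, 132 mm high, loose bystander; origin under its centre.
- scoop: Stainless steel scoop lying on the marble, 180 mm long, 50 mm wide, 30 mm high, handle towards its -x, loose bystander; origin on the underside, near the blade.
- spice_tray: Bamboo tray 100 x 260 x 35 mm (x, y, z) with three spice jars in it, 78 mm high in all, bystander behind the canisters; origin under its centre.
- twist_canister: Round clear acrylic canister with white twist cap, 94 mm across, 156 mm high, loose bystander; origin under its centre.
- bowl: White ceramic bowl, 120 mm across, 55 mm high, loose bystander; origin under its centre.
- dispenser: Glass cereal dispenser on a steel foot 170 x 170 mm, 370 mm high, grey knob in front, fixed, at the far left; origin under its centre.

How it is judged (in metres and radians):
On the way, in this order (a step that is already met when the one before it is completed fails the run):
1. the lid is pushed shut while the lever is still released (value of joint canister_lid below 0.05 rad and value of joint canister_lever below 0.4 rad), for 0.2 s.
2. the lever snaps over into its latched position (value of joint canister_lever above 0.88 rad), for 0.2 s.
At the end, for the whole second after the job is handed in: The lid of the open canister is shut (hinge under 0.05 rad) and its lever latched (over 0.88 rad of 1.0), the canister upright, at rest and within 40 mm of where it stood, the other canister still shut and latched (value of joint canister_lid below 0.05 rad and value of joint canister_lever above 0.88 rad and distance of canister from where it was at the start of the episode below 0.04 m and angle between canister's own z axis and vertical below 0.05 rad and linear speed of canister below 0.02 m/s and value of joint spare_lid below 0.1 rad and value of joint spare_lever below 0.15 rad); the robot touches nothing.
It fails at once if the lever is flipped past centre while the lid is still open (value of joint canister_lever above 0.6 rad and value of joint canister_lid above 0.12 rad).
It fails at once if the canister is lifted off the marble (more than 15 mm) or tipped (more than 0.2 rad) (height (world z) of canister above 0.015 m or angle between canister's own z axis and vertical above 0.2 rad).
It fails at once if the canister is shoved more than 40 mm from its place (distance of canister from where it was at the start of the episode above 0.04 m).
It fails at once if the other canister is shifted more than 25 mm, opened or unlatched (distance of spare from where it was at the start of the episode above 0.025 m or value of joint spare_lid above 0.1 rad or value of joint spare_lever above 0.35 rad).
It fails at once if a bystander (jar, scoop, spice tray, twist-cap canister, bowl) is moved or lifted more than 25 mm (distance of any of green_jar, scoop, spice_tray, twist_canister, bowl from where it was at the start of the episode above 0.025 m).
It also fails if it takes over 50 s, if anything falls off the work surface, if the arm or the gripper's body presses on something with over 40 N, if the wrist force passes 120 N, or if a joint passes its speed limit or range.

ROBOT

A 6-joint arm with a two-finger parallel gripper is mounted at the origin on the work surface. World frame = base frame: x ahead of the robot, y to its left, z up, the work surface at z = 0. Lengths are in mm, angles in rad, forces in N, time in s.
With the tool pointing down it reaches from about 275 to 750 mm from the base axis. Payload 10.2 kg.
Tool frame: the origin (TCP) lies at the very end of the fingers, on their centre line; the grasp point (between the pads) lies 19 mm behind it; x points along the fingers, y is the direction in which the jaws open and shut, and the axes are right-handed (so a half turn about x gives the same grasp; the last joint's range is limited). The gripper opens to 85 mm and grips with 20 to 120 N. Pads are 22 mm wide; open, the fingers measure 114 mm over their backs; the gripper's body (76 mm by 85 mm) begins 54 mm behind the grasp point. The pads swing forward as they close: fully open they stand 13 mm farther back than shut.
Start: joints at [-1.401, 0.313, 1.498, -0, 1.331, -0.223], TCP at [200.946, -485.028, 231.294] pointing down, gripper open.
Joint ranges: [-2.94, 2.94], [-0.97, 2.17], [0.19, 2.56], [-1.23, 4.37], [0.02, 3.11], [-2.88, 2.88]. Speed limits (rad/s): [2.39, 2.39, 3.01, 3.14, 3.14, 3.14].

INTERFACE

Orientations are given as a unit quaternion [w, x, y, z].
In Python, from rig import ctrl, viewer, order gives the robot as it stands. The module is installed in compiled form; this text tells all that it offers.
- The arm moves only by the tool carry_out, never from a script. Its argument "deltas" is a list of rows, each a list of 7 numbers: the gripper command: -1 is fully open, 1 is shut, values between are in proportion, then the shift along the tool's x, y, z in mm, then the turn, a rotation vector about the tool's x, y, z in degrees. A call has exactly 5 rows; each row is the pose to reach, as a shift and turn from the pose commanded when the call began, along the tool's axes at that moment; what a row does not reach only later rows make up. A row lasts 1/8 s, in which the tool goes at most 62.5 mm and 10.7 degrees, less where a joint would pass 70% of its speed; a pose out of reach is approached as far as the arm can. A call with a gripper value outside its range is refused whole. The fingers move at their own pace and stop on an object; "newtons" is the grip in N (left out, the last holds). Time passes only in rows, so rows that repeat a pose let the fingers close, or fill a call up. It gives the time, the measured TCP pose, the force and the opening at its end, in the units of the state.
- ctrl.sense(): the state, without advancing time (a new reading comes with each control period).
- viewer.capture(name): name is "scene" or "top" or "wrist"; returns the picture (400x640x3 uint8, red, green, blue); there is no depth.
- viewer.calibration(name): a dict with "fx", "fy", "cx", "cy" (pixels), "k1" (the pictures are not rectified: a ray, as slopes to the right and down, at radius r is drawn at 1 + k1 r^2 times it, then the intrinsics apply), "xyz" and "attitude" of the camera in the world; the wrist camera has in their place "T_tool_cam" (4x4, takes a point from camera to tool coordinates, whose origin is the TCP and whose axes are the tool frame's). Camera axes: x right, y down, z forward; pixel columns grow to the right and rows downward; lengths in mm; the calibration is good to about 2 mm. A picture is of the moment at which its call begins: read the wrist's pose just before it. calibration takes no time and is no camera call.
- order.finish_job(): hands the job in, once; it reports no verdict.
The state is a dict: "time_s": time; "joints": joint angles; "dq": joint speeds; "tau": joint torques, N m; "eef_pos": TCP position; "ee_rot": TCP orientation; "force": force on the tool from outside, world axes, zero at the start; "wrist_torque": the same for the moment, N m; "grip_width": opening from 0.0 (shut) to 1.0 (fully open).
Only numpy, scipy, OpenCV 4.12 (cv2) and the standard library are available. Lean on these libraries where they do the work, as an engineer would, in place of code of your own. Each camera call takes 0.05 s, during which the arm holds its last target. There are 200 camera calls.

## Working session

There is one attempt and no reset: what is moved stays moved. The work goes in short steps, Python scripts to look and compute and a tool call to move; the robot and the scene stay as the last step left them, time stands still between calls to the robot, and variables do not carry over. Pictures are saved under pics/ and viewed, about 8 in all and at most 12, crops included, and the job is handed in when it is done.

Besides the shell and the picture viewer there is one more tool, called after "Call:" in YAML: its name, and indented under it one key for each argument. carry_out: Moves the arm, as the interface text tells. Its arguments: {"type":"object","properties":{"deltas":{"type":"array"},"newtons":{"type":"number"}},"required":["deltas"]}

```bash
mkdir -p pics; python3 - <<'E'
from rig import ctrl, viewer, order
import cv2
for n in("scene","top"):
    cv2.imwrite(f"pics/{n}0.png",viewer.capture(n)[:,:,::-1]); print(n,viewer.calibration(n))
print(viewer.calibration("wrist")); print(ctrl.sense())
E
```

```text
scene {'fx': 497.56068204424054, 'fy': 497.56068204424054, 'cx': 329.07434652399616, 'cy': 189.38713980359483, 'k1': -0.04546456718345248, 'xyz': array([1104.34014174,  777.54813732, 1680.91899398]), 'attitude': array([-0.07470408,  0.2776721 ,  0.92415234, -0.25151533])}
top {'fx': 475.12299537257746, 'fy': 475.12299537257746, 'cx': 318.0055157749327, 'cy': 195.99204515942188, 'k1': 0.014463092138183992, 'xyz': array([ 257.75245956,  -16.84318746, 1687.45367372]), 'attitude': array([-0.08298024,  0.73471624, -0.66881587,  0.07740575])}
{'fx': 297.19284263724944, 'fy': 297.19284263724944, 'cx': 316.83620179707015, 'cy': 197.6053729103684, 'k1': -0.03415922479581855, 'T_tool_cam': array([[-9.26781375e-04, -2.94655625e-01,  9.55603058e-01,
        -1.42972076e+02],
       [ 9.99999556e-01, -1.08257004e-04,  9.36458314e-04,
         2.97162080e-02],
       [-1.72481986e-04,  9.55603501e-01,  2.94655594e-01,
        -7.59317626e+01],
       [ 0.00000000e+00,  0.00000000e+00,  0.00000000e+00,
         1.00000000e+00]])}
{'time_s': 0.1, 'joints': array([-1.40140475e+00,  3.13412355e-01,  1.49833448e+00,  1.94542992e-05,
        1.33097814e+00, -2.23416532e-01]), 'dq': array([ 0.00054139, -0.00039291, -0.00143342, -0.00056096, -0.00197286,
        0.00068724]), 'tau': array([ 2.44207207e-03, -4.12899435e+01, -2.60141033e+01, -1.84793257e-04,
        3.01574022e-03,  2.20915672e-05]), 'eef_pos': array([ 200.91022137, -484.80591265,  230.79295164]), 'ee_rot': array([ 0.13758586,  0.6935301 ,  0.13838588, -0.69349512]), 'force': array([-0.32003715, -1.19687808,  0.07726865]), 'wrist_torque': array([ 0.03099836, -0.02030782,  0.04993715]), 'grip_width': 0.9933758971379422}
```

View pics/scene0.png

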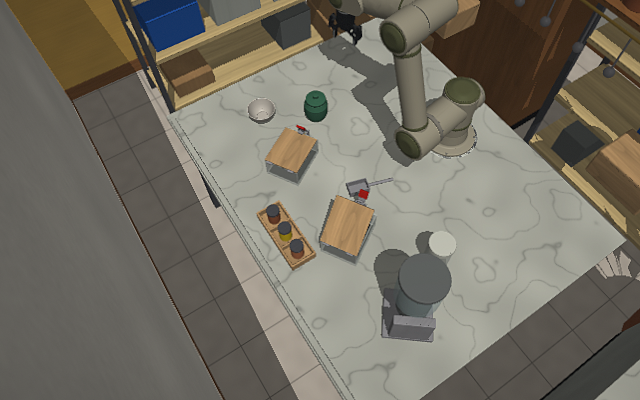

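View pics/top0.png

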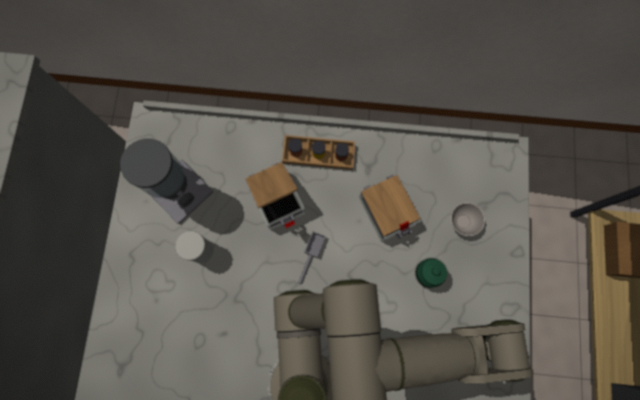

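The open canister is the left one in the top view, at about (275,197), with its red pad at (289,224). The spare is at (395,210). The scoop lies just in front of the open canister at (313,250). I'll enlarge both views around it.

```bash
cat > h.py <<'E'
import numpy as np, cv2
from scipy.spatial.transform import Rotation as R
from rig import ctrl, viewer, order
def cam(n,s=None):
    c=viewer.calibration(n)
    if n=="wrist":
        T=np.array(c["T_tool_cam"]); Rt=rot(s["ee_rot"])
        return c,Rt@T[:3,:3],np.array(s["eef_pos"])+Rt@T[:3,3]
    return c,rot(c["attitude"]),np.array(c["xyz"])
def rot(q): return R.from_quat(np.roll(q,-1)).as_matrix()
def proj(n,P,s=None):
    c,A,o=cam(n,s); p=(np.atleast_2d(P)-o)@A; u=p[:,:2]/p[:,2:]
    u=u*(1+c["k1"]*(u**2).sum(1,keepdims=True))
    return u*[c["fx"],c["fy"]]+[c["cx"],c["cy"]]
def ray(n,uv,s=None):
    c,A,o=cam(n,s); d=(np.array(uv,float)-[c["cx"],c["cy"]])/[c["fx"],c["fy"]]; u=d.copy()
    for _ in range(10): u=d/(1+c["k1"]*(u@u))
    return o,A@np.r_[u,1]
def onz(n,uv,z,s=None):
    o,d=ray(n,uv,s); return o+d*(z-o[2])/d[2]
def tri(r1,r2):
    (a,d),(b,e)=r1,r2; k=np.linalg.lstsq(np.c_[d,-e],b-a,rcond=None)[0]
    p,q=a+k[0]*d,b+k[1]*e; return (p+q)/2,np.linalg.norm(p-q)
E
python3 - <<'E'
from h import *
t=cv2.imread("pics/top0.png");s=cv2.imread("pics/scene0.png")
a=cv2.resize(t[150:270,235:335],(400,480),interpolation=2);b=cv2.resize(s[170:290,300:400],(400,480),interpolation=2)
cv2.imwrite("pics/c1.png",np.hstack([a,b]))
for n,im in(("top",t),("scene",s)):
    h=cv2.cvtColor(im,cv2.COLOR_BGR2HSV); m=(((h[...,0]<6)|(h[...,0]>174))&(h[...,1]>150)&(h[...,2]>70)).astype(np.uint8)
    k=cv2.connectedComponentsWithStats(m)
    for st,c in zip(k[2][1:],k[3][1:]):
        if st[4]>8: print(n,c,st,onz(n,c,130).round(0))
E
```

```text
top [289.35 223.85] [285 221  10   7  40] [514.  98. 130.]
top [403.77272727 224.27272727] [400 222   8   5  22] [ 548. -280.  130.]
scene [300.36842105 127.10526316] [296 125   9   5  19] [ 543. -281.  130.]
scene [363.09230769 193.78461538] [359 189  10  10  65] [513.  99. 130.]
```

View pics/c1.png

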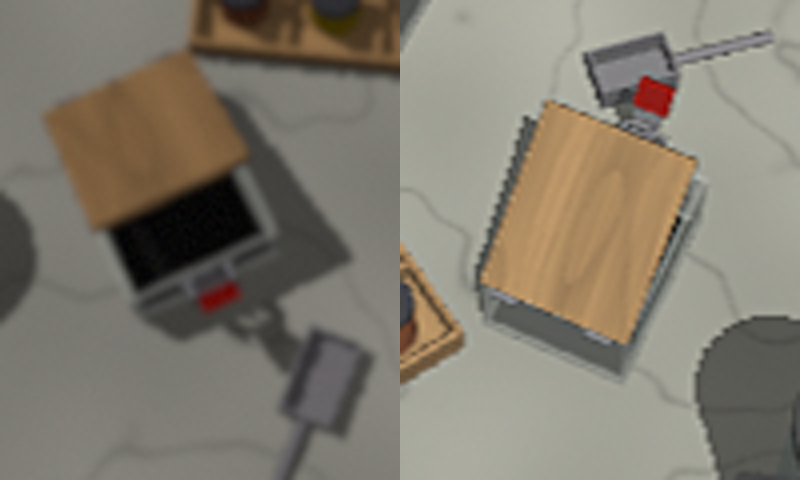

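```bash
python3 - <<'E'
from h import *
T=lambda x,y:ray("top",(235+x/4-.4,150+y/4-.4)); S=lambda x,y:ray("scene",(200+x/4-.4,170+y/4-.4))
fl=tri(T(95,228),S(695,158));fr=tri(T(248,155),S(547,100));hl=tri(T(45,115),S(628,345));hr=tri(T(193,55),S(480,285))
pad=tri(ray("top",(289.35,223.85)),ray("scene",(363.1,193.8)))
for p in(fl,fr,hl,hr,pad):print(p[0].round(1),round(p[1],1))
h=(hl[0]+hr[0])/2;f=(fl[0]+fr[0])/2;d=f-h
print("lidang",np.degrees(np.arctan2(d[2],np.hypot(*d[:2]))),np.linalg.norm(d))
w=(fr[0]-fl[0]+hr[0]-hl[0])[:2]; print("yaw lid y",np.degrees(np.arctan2(w[0],-w[1])),"d",np.degrees(np.arctan2(-d[1],-d[0])))
print("pad-hinge yaw",np.degrees(np.arctan2(*(h-pad[0])[[1,0]])), h)
E
```

```text
[547.1 197.9 203.4] 1.7
[618.8  82.4 202.3] 0.5
[662.2 269.9  95.5] 5.0
[733.3 148.5  82. ] 1.9
[513.2  98.7 130.2] 0.9
lidang 40.405151073226705 175.928353195811
yaw lid y 31.083788036315234 d 31.033539462600732
pad-hinge yaw 30.91934458965228 [697.74697442 209.19024609  88.77877606]
```

```bash
cat >> h.py <<'E'
C=np.array([619,162,0.]); Y=np.radians(31); U=np.array([np.cos(Y),np.sin(Y),0]); V=np.array([-U[1],U[0],0])
Z=np.array([0,0,1.])
def plan(x,y,z,C=C):
    "shift and turn in the tool's axes to canister-frame target x,y,z, tool down, jaws along the canister's y"
    s=ctrl.sense(); M=rot(s["ee_rot"]); P=C+x*U+y*V+z*Z
    print("t",s["time_s"],"pos",s["eef_pos"].round(1),"can",((s["eef_pos"]-C)@np.c_[U,V,Z]).round(1),"F",s["force"].round(1),"j",s["joints"].round(2))
    for sg in(1,-1):
        D=np.c_[-Z,sg*V,np.cross(-Z,sg*V)]
        print("shift",(M.T@(P-s["eef_pos"])).round(1),"turn",np.degrees(R.from_matrix(M.T@D).as_rotvec()).round(1))
E
python3 -c "
from h import *
plan(-17,0,300); print(rot(ctrl.sense()['ee_rot']).round(3))"
```

```text
t 0.1 pos [ 200.9 -484.8  230.8] can [-691.5 -339.1  230.8] F [-0.3 -1.2  0.1] j [-1.4   0.31  1.5   0.    1.33 -0.22]
shift [ -68.6 -435.1 -617. ] turn [1.715e+02 1.000e-01 0.000e+00]
shift [ -68.6 -435.1 -617. ] turn [-8.5 -0.   0.1]
[[-0.     0.383 -0.924]
 [ 0.001 -0.924 -0.383]
 [-1.    -0.001 -0.   ]]
```

Call:
carry_out:
  deltas:
    - [1, -60, 0, 0, 0, 0, 0]
    - [1, -68, -30, -43, -2, 0, 0]
    - [1, -68, -65, -92, -4, 0, 0]
    - [1, -68, -100, -142, -6, 0, 0]
    - [1, -68, -135, -191, -8.5, 0, 0]
  newtons: 30

```text
time_s: 0.72
eef_pos: [326.3, -285.3, 299.1]
ee_rot: [0.189, 0.681, 0.189, -0.681]
force: [0.9, -0.8, -0.1]
grip_width: 0.001
```

```bash
python3 -c "
from h import *
plan(-17,0,300)"
```

```text
t 0.725 pos [ 326.3 -285.3  299.1] can [-481.3 -232.7  299.1] F [ 0.9 -0.8 -0.1] j [-0.99  0.06  1.62  0.    1.45  0.04]
shift [  -0.8 -232.2 -464.5] turn [-179.9   -0.    -0. ]
shift [  -0.8 -232.2 -464.5] turn [ 0.1 -0.   0. ]
```

Call:
carry_out:
  deltas:
    - [1, 0, -25, -50, 0, 0, 0]
    - [1, 0, -50, -100, 0, 0, 0]
    - [1, 0, -75, -150, 0, 0, 0]
    - [1, 0, -100, -200, 0, 0, 0]
    - [1, 0, -125, -250, 0, 0, 0]

```text
time_s: 1.35
eef_pos: [476.3, -49.5, 299.1]
ee_rot: [-0.189, -0.681, -0.189, 0.681]
force: [0.8, -1.2, 0.3]
grip_width: -0.001
```

Call:
carry_out:
  deltas:
    - [1, 0, -24, -48, 0, 0, 0]
    - [1, 0, -48, -96, 0, 0, 0]
    - [1, 0, -70, -140, 0, 0, 0]
    - [1, 0, -85, -180, 0, 0, 0]
    - [1, 0, -85, -180, 0, 0, 0]

```text
time_s: 1.98
eef_pos: [586.7, 116.3, 297.9]
ee_rot: [-0.19, -0.68, -0.19, 0.682]
force: [-0.3, -1.5, 0.7]
grip_width: 0.005
```

```bash
python3 -c "
from h import *
plan(-17,0,300); s=ctrl.sense(); cv2.imwrite('pics/w1.png',viewer.capture('wrist')[:,:,::-1])
for p in [(-124.6,0,131.7),(-41,0,207),(0,0,100),(-104,0,94)]: print(p,proj('wrist',C+np.array(p)@np.array([U,V,Z]),s).round())"
```

```text
t 1.975 pos [586.7 116.3 297.9] can [-51.3 -22.6 297.9] F [-0.3 -1.5  0.7] j [-0.    0.45  1.13  0.    1.56  1.03]
shift [ -2.2 -22.5 -34.3] turn [-1.798e+02 -1.000e-01  1.000e-01]
shift [ -2.2 -22.5 -34.3] turn [0.2 0.1 0.1]
(-124.6, 0, 131.7) [[297. 242.]]
(-41, 0, 207) [[289. 190.]]
(0, 0, 100) [[297. 129.]]
(-104, 0, 94) [[298. 214.]]
```

View pics/w1.png

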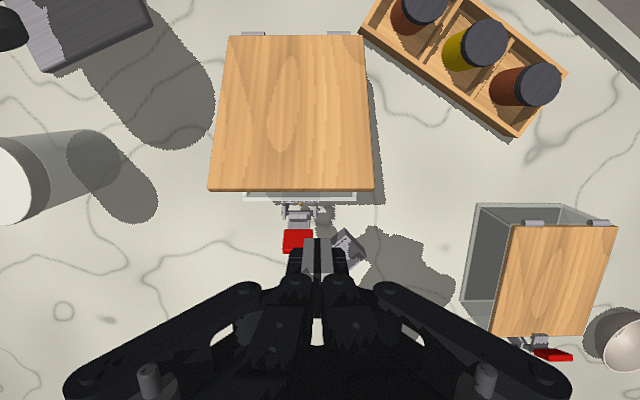

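The wrist view shows the pad at (298,241) and the lid edge at (291,190). Both are within 2 px of the prediction, so the pose estimate holds. Next I push the lid down.

Call:
carry_out:
  deltas:
    - [1, 0, -11, -17, 0, 0, 0]
    - [1, 0, -22, -34, 0, 0, 0]
    - [1, 30, -22, -34, 0, 0, 0]
    - [1, 60, -22, -34, 0, 0, 0]
    - [1, 80, -22, -34, 0, 0, 0]

```text
time_s: 2.65
eef_pos: [603.2, 149.6, 218.0]
ee_rot: [-0.189, -0.681, -0.189, 0.682]
force: [-0.3, -0.4, 0.5]
grip_width: 0.001
```

Call:
carry_out:
  deltas:
    - [1, 10, 0, 0, 0, 0, 0]
    - [1, 20, 0, 0, 0, 0, 0]
    - [1, 30, 0, 0, 0, 0, 0]
    - [1, 40, 0, 0, 0, 0, 0]
    - [1, 50, 0, 0, 0, 0, 0]

```text
time_s: 3.28
eef_pos: [604.0, 150.7, 168.8]
ee_rot: [0.189, 0.681, 0.189, -0.681]
force: [-0.1, -0.4, 0.2]
grip_width: -0.001
```

```bash
python3 -c "
from h import *
plan(-17,0,99)"
```

```text
t 3.275 pos [604.  150.7 168.8] can [-18.7  -1.9 168.8] F [-0.1 -0.4  0.2] j [ 0.06  0.58  1.27 -0.    1.3   1.09]
shift [69.8 -2.  -1.7] turn [-180.    0.   -0.]
shift [69.8 -2.  -1.7] turn [ 0. -0. -0.]
```

Call:
carry_out:
  deltas:
    - [1, 11, 0, 0, 0, 0, 0]
    - [1, 22, 0, 0, 0, 0, 0]
    - [1, 32, 0, 0, 0, 0, 0]
    - [1, 42, 0, 0, 0, 0, 0]
    - [1, 50, 0, 0, 0, 0, 0]

```text
time_s: 3.9
eef_pos: [603.8, 150.6, 118.6]
ee_rot: [-0.189, -0.681, -0.189, 0.682]
force: [-0.3, 0.0, 0.9]
grip_width: 0.003
```

```bash
python3 -c "
from h import *
plan(-17,0,99); cv2.imwrite('pics/w2.png',viewer.capture('wrist')[:,:,::-1])"
```

```text
t 3.9 pos [603.8 150.6 118.6] can [-18.8  -1.9 118.6] F [-0.3  0.   0.9] j [ 0.06  0.62  1.33 -0.    1.19  1.09]
shift [19.6 -1.9 -1.9] turn [-180.   -0.    0.]
shift [19.6 -1.9 -1.9] turn [0. 0. 0.]
```

View pics/w2.png

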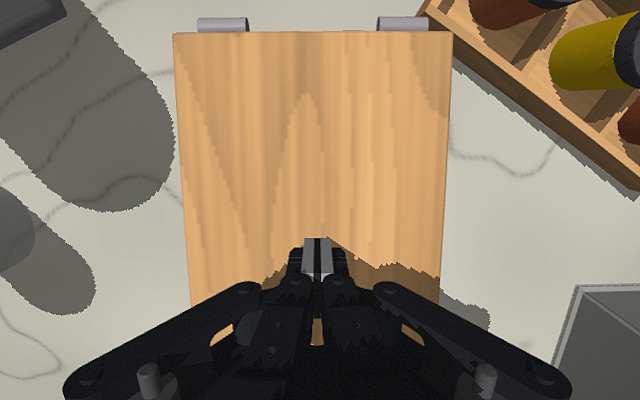

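The fingertips at (317,240) are on the lid and it is nearly shut, with its free edge hidden behind the gripper. I'll press it home slowly.

Call:
carry_out:
  deltas:
    - [1, 5, 0, 0, 0, 0, 0]
    - [1, 10, 0, 0, 0, 0, 0]
    - [1, 15, 0, 0, 0, 0, 0]
    - [1, 18, 0, 0, 0, 0, 0]
    - [1, 19, 0, 0, 0, 0, 0]

```text
time_s: 4.58
eef_pos: [603.9, 150.7, 100.1]
ee_rot: [-0.189, -0.681, -0.189, 0.681]
force: [-0.2, -0.5, 0.8]
grip_width: -0.001
```

```bash
python3 -c "
from h import *
plan(-17,0,99)"
```

```text
t 4.575 pos [603.9 150.7 100.1] can [-18.8  -1.9 100.1] F [-0.2 -0.5  0.8] j [0.06 0.64 1.34 0.   1.15 1.09]
shift [ 1.1 -1.9 -1.8] turn [-180.   -0.    0.]
shift [ 1.1 -1.9 -1.8] turn [0. 0. 0.]
```

Call:
carry_out:
  deltas:
    - [1, 0.5, 0, 0, 0, 0, 0]
    - [1, 1, 0, 0, 0, 0, 0]
    - [1, 1.5, 0, 0, 0, 0, 0]
    - [1, 2, 0, 0, 0, 0, 0]
    - [1, 2, 0, 0, 0, 0, 0]

```text
time_s: 5.2
eef_pos: [604.0, 150.6, 99.9]
ee_rot: [0.189, 0.682, 0.189, -0.681]
force: [-5.3, -1.2, 11.7]
grip_width: -0.0
```

Firm stop at z = 99.9 with 11.7 N, so the lid is shut. Now I lift off and cross over the lever to its outer side.

Call:
carry_out:
  deltas:
    - [1, -30, 0, 0, 0, 0, 0]
    - [1, -70, 0, 0, 0, 0, 0]
    - [1, -105, 0, 0, 0, 0, 0]
    - [1, -105, -2, 40, 0, 0, 0]
    - [1, -105, -2, 80, 0, 0, 0]

```text
time_s: 5.82
eef_pos: [533.5, 110.9, 203.4]
ee_rot: [0.189, 0.682, 0.189, -0.681]
force: [1.0, -0.7, -0.1]
grip_width: -0.001
```

Call:
carry_out:
  deltas:
    - [1, 0, 0, 40, 0, 0, 0]
    - [1, 0, 0, 80, 0, 0, 0]
    - [1, 0, 0, 95, 0, 0, 0]
    - [1, 0, 0, 95, 0, 0, 0]
    - [1, 0, 0, 95, 0, 0, 0]

```text
time_s: 6.45
eef_pos: [453.5, 62.5, 203.4]
ee_rot: [0.189, 0.682, 0.189, -0.681]
force: [-0.3, 0.7, -0.2]
grip_width: 0.001
```

```bash
python3 -c "
from h import *
plan(-172,0,122); s=ctrl.sense(); cv2.imwrite('pics/w3.png',viewer.capture('wrist')[:,:,::-1])
for p in [(-124.6,0,131.7),(-82,0,100),(-82,70,100),(-82,-70,100),(93,70,100),(93,-70,100)]: print(p,proj('wrist',C+np.array(p)@np.array([U,V,Z]),s).round())"
```

```text
t 6.45 pos [453.5  62.5 203.4] can [-1.931e+02 -1.000e-01  2.034e+02] F [-0.3  0.7 -0.2] j [-0.12  0.19  1.73  0.    1.22  0.91]
shift [ 81.4  -0.1 -21.1] turn [-180.    0.   -0.]
shift [ 81.4  -0.1 -21.1] turn [ 0. -0. -0.]
(-124.6, 0, 131.7) [[316. 117.]]
(-82, 0, 100) [[316.  58.]]
(-82, 70, 100) [[225.  59.]]
(-82, -70, 100) [[408.  59.]]
(93, 70, 100) [[ 207. -228.]]
(93, -70, 100) [[ 425. -228.]]
```

View pics/w3.png

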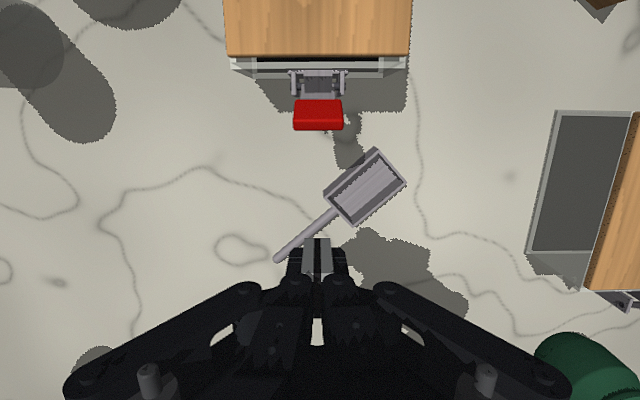

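The lid's free edge is at (318,57), as expected for shut. The pad at (318,115) is still released, and the fingertips at (317,240) are in line with it. Next: descend to z≈123 and approach.

Call:
carry_out:
  deltas:
    - [1, 30, 0, 0, 0, 0, 0]
    - [1, 60, 0, 0, 0, 0, 0]
    - [1, 80, 0, 0, 0, 0, 0]
    - [1, 80, 0, -15, 0, 0, 0]
    - [1, 80, 0, -30, 0, 0, 0]

```text
time_s: 7.12
eef_pos: [479.4, 78.2, 122.8]
ee_rot: [-0.189, -0.681, -0.189, 0.682]
force: [0.1, 0.8, -1.2]
grip_width: 0.002
```

Call:
carry_out:
  deltas:
    - [1, 0, 0, -4, 0, 0, 0]
    - [1, 0, 0, -8, 0, 0, 0]
    - [1, 0, 0, -12, 0, 0, 0]
    - [1, 0, 0, -16, 0, 0, 0]
    - [1, 0, 0, -20, 0, 0, 0]

```text
time_s: 7.75
eef_pos: [495.8, 88.0, 123.4]
ee_rot: [-0.189, -0.681, -0.189, 0.682]
force: [-3.0, -2.3, 1.8]
grip_width: -0.0
```

Call:
carry_out:
  deltas:
    - [1, 0, 0, -4, 0, 0, 0]
    - [1, 0, 0, -8, 0, 0, 0]
    - [1, 0, 0, -12, 0, 0, 0]
    - [1, 0, 0, -16, 0, 0, 0]
    - [1, 0, 0, -18, 0, 0, 0]

```text
time_s: 8.38
eef_pos: [511.5, 97.4, 123.2]
ee_rot: [0.189, 0.681, 0.189, -0.681]
force: [0.0, -0.7, 0.9]
grip_width: 0.001
```

```bash
python3 -c "
from h import *
plan(-110,0,123); s=ctrl.sense(); cv2.imwrite('pics/w4.png',viewer.capture('wrist')[:,:,::-1])
for p in [(-82,0,100),(-82,70,100),(-82,-70,100)]: print(p,proj('wrist',C+np.array(p)@np.array([U,V,Z]),s).round())"
```

```text
t 8.375 pos [511.5  97.4 123.2] can [-125.4    0.   123.2] F [ 0.  -0.7  0.9] j [-0.04  0.42  1.65  0.    1.07  0.99]
shift [  0.2   0.1 -15.4] turn [-180.   -0.   -0.]
shift [  0.2   0.1 -15.4] turn [ 0. -0.  0.]
(-82, 0, 100) [[316. 166.]]
(-82, 70, 100) [[194. 166.]]
(-82, -70, 100) [[439. 166.]]
```

View pics/w4.png

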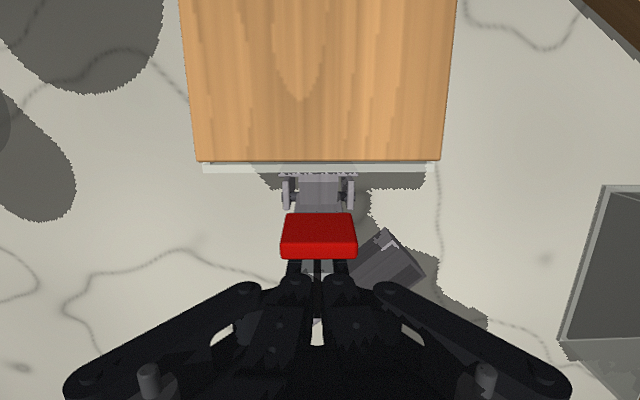

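The pad at (318,235) is being pushed and is near upright. The lid edge is about 6 px (3 mm) from the prediction, so the canister has barely moved. I continue past centre.

Call:
carry_out:
  deltas:
    - [1, 0, 0, -5, 0, 0, 0]
    - [1, 0, 0, -10, 0, 0, 0]
    - [1, 0, 0, -15, 0, 0, 0]
    - [1, 0, 0, -18, 0, 0, 0]
    - [1, 0, 0, -18, 0, 0, 0]

```text
time_s: 9.05
eef_pos: [526.7, 106.6, 123.2]
ee_rot: [0.189, 0.681, 0.189, -0.681]
force: [0.1, 0.1, 0.5]
grip_width: 0.002
```

```bash
python3 -c "
from h import *
plan(-100,0,123); s=ctrl.sense(); cv2.imwrite('pics/w5.png',viewer.capture('wrist')[:,:,::-1])
for p in [(-82,0,100),(-82,70,100),(-82,-70,100)]: print(p,proj('wrist',C+np.array(p)@np.array([U,V,Z]),s).round())"
```

```text
t 9.05 pos [526.7 106.6 123.2] can [-1.076e+02  1.000e-01  1.232e+02] F [0.1 0.1 0.5] j [-0.02  0.45  1.6   0.    1.09  1.01]
shift [ 0.2  0.1 -7.6] turn [-180.    0.   -0.]
shift [ 0.2  0.1 -7.6] turn [ 0. -0. -0.]
(-82, 0, 100) [[316. 196.]]
(-82, 70, 100) [[197. 196.]]
(-82, -70, 100) [[435. 196.]]
```

View pics/w5.png

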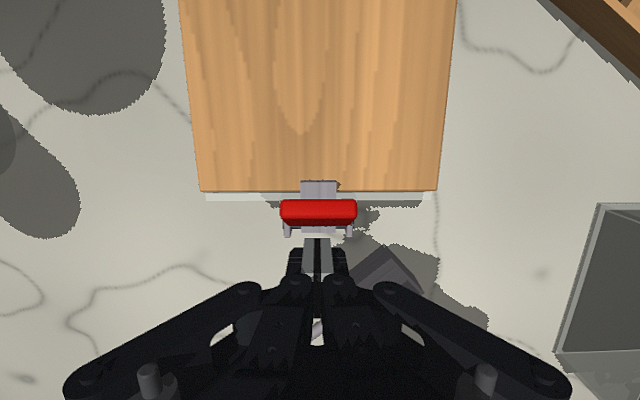

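The lever has snapped over: the pad at (318,212) is ahead of the fingertips, and the claw at (319,186) lies over the lid edge. I back off and check.

Call:
carry_out:
  deltas:
    - [1, 0, 0, 20, 0, 0, 0]
    - [1, 0, 0, 50, 0, 0, 0]
    - [1, -20, 0, 75, 0, 0, 0]
    - [1, -60, 0, 80, 0, 0, 0]
    - [1, -80, 0, 80, 0, 0, 0]

```text
time_s: 9.72
eef_pos: [458.1, 65.0, 205.3]
ee_rot: [0.189, 0.682, 0.188, -0.681]
force: [-0.6, 0.7, -0.3]
grip_width: 0.003
```

Call:
carry_out:
  deltas:
    - [1, -20, 0, 0, 0, 0, 0]
    - [1, -40, 0, 0, 0, 0, 0]
    - [1, -40, 0, 0, 0, 0, 0]
    - [1, -40, 0, 0, 0, 0, 0]
    - [1, -40, 0, 0, 0, 0, 0]

```text
time_s: 10.35
eef_pos: [457.7, 65.3, 242.5]
ee_rot: [-0.189, -0.681, -0.189, 0.682]
force: [-0.3, -0.0, -0.4]
grip_width: 0.002
```

```bash
python3 -c "
from h import *
plan(-190,0,240); s=ctrl.sense(); w=viewer.capture('wrist')[:,:,::-1].copy(); t=viewer.capture('top')[:,:,::-1]; c=viewer.capture('scene')[:,:,::-1]
W=np.array([U,V,Z]); f=lambda p:proj('wrist',C+np.array(p)@W,s).round()
print('edge',f((-82,70,100)),f((-82,-70,100)))
for a in(.5,.3,0): print('pad centre',a,f((-104+43*np.sin(a),0,94+43*np.cos(a))),f((-104+58*np.sin(a),0,94+58*np.cos(a))))
h=cv2.cvtColor(w,cv2.COLOR_BGR2HSV);m=(((h[...,0]<6)|(h[...,0]>174))&(h[...,1]>150)&(h[...,2]>70)).astype(np.uint8)
k=cv2.connectedComponentsWithStats(m)
print([(a.tolist(),b.round(1)) for a,b in zip(k[2][1:],k[3][1:]) if a[4]>40])
cv2.imwrite('pics/f.png',np.hstack([cv2.resize(w[0:200,200:440],(480,400)),cv2.resize(c[160:280,300:390],(300,400),interpolation=2)]))
cv2.imwrite('pics/top1.png',t)"
```

```text
t 10.35 pos [457.7  65.3 242.5] can [-1.880e+02  2.000e-01  2.425e+02] F [-0.3 -0.  -0.4] j [-0.11  0.17  1.66 -0.    1.32  0.92]
shift [2.5 0.2 2. ] turn [-1.8e+02 -1.0e-01  1.0e-01]
shift [2.5 0.2 2. ] turn [0.  0.1 0.1]
edge [[239.  71.]] [[395.  71.]]
pad centre 0.5 [[317.  68.]] [[317.  56.]]
pad centre 0.3 [[317.  79.]] [[317.  71.]]
pad centre 0 [[317.  95.]] [[317.  95.]]
[([296, 49, 45, 32, 1321], array([317.6,  63.8])), ([617, 286, 23, 10, 164], array([628.4, 290.4]))]
```

View pics/f.png

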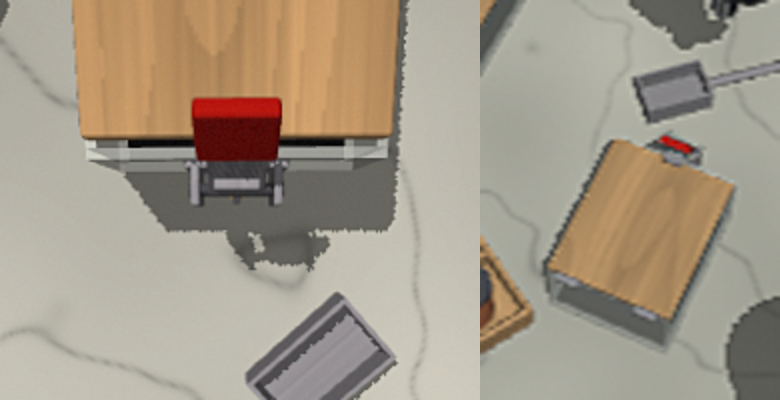

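```bash
python3 -c "
from h import *
order.finish_job()"
```

```text
the job is handed in; nothing more can be done
```

I pushed the lid of the open canister (the left one in the top view) shut, then pushed its red lever over centre until it latched. I handed the job in at about 10.5 s; it reports no verdict.

- **Lid:** it came to a firm stop at the shut height, with the fingertips at z = 99.9 mm and 11.7 N. The lever was still released in the next picture.
- **Lever:** the last wrist picture shows the pad leaning in over the lid and nothing touching the robot. The pad centre was at row 64, against 68 predicted for fully latched and 95 for upright. In the picture taken just after the snap, the claw lay over the lid edge.
- **Canister position:** the lid edge was about 4 px from the prediction in the last view, so the canister moved roughly 2–3 mm.
- **Disagreement:** the lid looked about 2% wider than predicted in two of the four wrist views taken after it was nearly shut. I put this down to edge-reading error, since the other two matched and the firm stop agreed.
- **Other objects:** I did not measure the spare or the bystanders afterwards. The arm was only near the scoop, and the fingertips stayed above z = 120 mm there. The scoop showed no visible shift.

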